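# Close, switch on and feed the label printer

## Robot

A 6-joint arm with a two-finger parallel gripper is mounted at the origin on the work surface; the furniture and walls round the work are solid. World frame = base frame: x ahead of the robot, y to its left, z up, the work surface at z = 0. Lengths are in m, angles in rad, forces in N, time in s.
With the tool pointing down it reaches from about 0.325 to 0.85 m from the base axis. Payload 4.4 kg.
Tool frame: the origin (TCP) lies at the very end of the fingers, on their centre line; the grasp point (between the pads) lies manip.tcp_to_grasp behind it (manip.tcp_to_grasp is the distance from the TCP to the grasp point, in m); z points along the fingers, y is the direction in which the jaws open and shut (so a half turn about z gives the same grasp; the last joint's range is limited). The gripper opens to 94 mm and grips with 3 to 60 N. Pads are 16 mm wide; open, the fingers measure 119 mm over their backs; the gripper's body (75 mm by 177 mm) begins 78 mm behind the grasp point.
Start: joints at [-1.486, 0.207, 1.542, -0, 1.393, -0.15], TCP at [0.134, -0.559, 0.205] pointing down, gripper open.
Joint ranges: [-2.73, 2.73], [-0.86, 2.22], [0.23, 2.46], [-1.11, 4.25], [0.08, 2.63], [-2.82, 2.82]. Speed limits (rad/s): [2.79, 2.79, 3.14, 3.14, 3.14, 3.14].

## Interface

Orientations are given as a rotation vector (axis times angle).
In Python, from plant import manip, viewer, job gives the robot as it stands.
- The arm moves only by the tool send_rows, never from a script. Its argument "commands" is a list of rows, each a list of 7 numbers: the shift along the tool's x, y, z in mm, then the turn, a rotation vector about the tool's x, y, z in rad, then the gripper's target within -1 to 1 (fully open at 1, half-way at 0, shut at -1). In form: [[dx, dy, dz, ax, ay, az, claw], ...]. A call has 1 to 5 rows; each row is the pose to reach, as a shift and turn from the pose commanded when the call began, along the tool's axes at that moment; what a row does not reach only later rows make up. A row lasts 1/10 s, in which the tool goes at most 50 mm and 8.59 degrees, less where a joint would pass 70% of its speed; a pose out of reach is approached as far as the arm can. A call with a gripper value outside its range is refused whole. The fingers move at their own pace and stop on an object; "squeeze" is the grip in N (left out, the last holds). Time passes only in rows, so rows that repeat a pose let the fingers close. It gives the time, the measured TCP pose, the force and the opening at its end, in the units of the state.
- manip.sense(): the state, without advancing time (a new reading comes with each control period).
- viewer.camera(name): name is "scene" or "side" or "wrist"; returns a dict with "color" (400x640x3 uint8, red, green, blue), "z_map" (400x640 float32, m along the optical axis (not along the pixel's ray), 0 where there is no reading), "intrinsics" (3x3 intrinsics, pixels), "dist_coeffs" ([k1, k2, p1, p2, k3] as OpenCV has them; the pictures are not rectified), "world_from_camera" (4x4, takes a point from camera to world coordinates); the wrist camera has in their place "mount" (4x4, takes a point from camera to tool coordinates, whose origin is the TCP and whose axes are the flange's). Camera axes: x right, y down, z forward; pixel columns grow to the right and rows downward; lengths in m; the calibration is good to about 2 mm. A picture is of the moment at which its call begins: read the wrist's pose just before it.
- job.hand_in(): hands the job in, once; it reports no verdict.
The state is a dict: "clock": time; "joints": joint angles; "qd": joint speeds; "joint_torque": joint torques, N m; "position": TCP position; "orientation": TCP orientation; "wrist_force": force on the tool from outside, world axes, zero at the start; "moment": the same for the moment, N m; "width": finger opening in m.
Only numpy, scipy, OpenCV 4.12 (cv2) and the standard library are available. Lean on these libraries where they do the work, as an engineer would, in place of code of your own. Each camera call takes 0.05 s, during which the arm holds its last target.

## Task

A new roll has been laid in the label printer on the bench and its cover still stands open. With the closed fingers, push the cover down until its catch snaps and it stays shut, then switch the printer on by pressing down the raised front half of its power rocker, then press the large oblong feed key fully in and let it come back out, and withdraw. Only push and press: do not lift the cover further open, leave the small round key alone, and leave the tape roll, sealed can, date stamp and marker where they are.

Things in the scene. Friction and masses are not known exactly. Their poses are not given: they have to be found in the camera images.
- printer: desktop label printer, light grey, 200 x 160 mm, fixed. Origin under its middle at bench height; x points to its rear (away from the robot), y to its left, z up. Its front 60 mm (x -105 to -45) is a level deck 85 mm high with three controls in a row at x -76 mm: rocker at y +48, small round key at y 0, oblong feed key at y -50. Behind it the roll bay under the cover
- cover_hinge (a point): middle of the cover's hinge axis, at the printer's rear top edge (printer x 86, z 89 mm); the axis runs along the printer's y
- cover_push (a point): point in the middle of the cover's outer face, 105 mm from the hinge axis along the cover and 25 mm from its free front edge, where a push shuts it best; 18 mm off the hinge plane, so with the cover shut it lies at printer x -19 mm, z 107 mm
- cover (a joint): angle of the dark cover, 134 x 160 mm, hinged at the rear: 0 = shut and level, positive = open; starts at 0.62 to 0.88 rad, outer face up and rearward. Unless latched, a spring lifts it open again to about 0.6 rad (about 1 N at its front edge). About 10 mm before shut it meets a sprung catch that takes about 5 N at the push point; pushed on to 0 it snaps and stays
- rocker (a joint): angle of the black power rocker, 24 mm wide and 35 mm long along the printer's x, pivot at printer x -76, y 48, z 88 mm: 0 = off (front half raised), 0.4 rad = on (front half down, rear half raised). It snaps over past the middle and stays; about 5 N on the front half
- rocker_front (a point): middle of the top of the rocker's front half, 13 mm in front of the pivot; about 11 mm above the deck when off and 6 mm above it when on
- feed_key (a joint): travel of the large oblong light grey feed key, 28 mm across the printer and 18 mm deep: 0 = out, 0.004 m = fully in; spring return, 1.2 N to start and 3.6 N at the bottom
- feed_top (a point): middle of the top of the feed key, 9 mm above the deck when out
- small_key (a joint): travel of the small round light grey key, 12 mm across: 0 = out, 0.004 m = fully in; not to be pressed
- small_top (a point): middle of the top of the small round key, 9 mm above the deck
- tape_roll: roll of white tape, 68 mm across and 24 mm high, lying flat at the left of the printer; loose, origin under its middle
- sealed_can: sealed cream-coloured can, 71 mm across and 107 mm high, standing at the right of the printer; loose, origin under its middle
- date_stamp: date stamp with a wooden knob, 47 x 53 x 86 mm, standing at the left of the printer; loose, origin under its middle
- marker: marker pen with a white barrel and black cap, 130 mm long and 13 mm thick, lying in front and to the right of the printer; loose

How it is judged:
By the outcome, as a careful person would: the job done as asked, in the order asked, and still so for the second after the job is handed in, with the robot touching nothing.
It also fails if it takes over 45 s, if anything falls off the work surface, if the arm or the gripper's body presses on something with over 40 N, if the wrist force passes 120 N, or if a joint passes its speed limit or range.

## Working session

There is one attempt and no reset: what is moved stays moved. The work goes in short steps, Python scripts to look and compute and a tool call to move; the robot and the scene stay as the last step left them, time stands still between calls to the robot, and variables do not carry over. Pictures are saved under pics/ and viewed, and the job is handed in when it is done.

Besides the shell and the picture viewer there is one more tool, called after ">>>" as name(argument=value, ...) on one line, values as JSON. send_rows: Moves the arm, as the interface text tells. Its arguments: {"type":"object","properties":{"commands":{"type":"array"},"squeeze":{"type":"number"}},"required":["commands"]}

```bash
mkdir -p pics; ls; python3 - <<'E'
from plant import manip, viewer, job
import cv2,numpy as np
print(manip.sense(), manip.tcp_to_grasp)
for n in ("scene","side"):
    c=viewer.camera(n)
    cv2.imwrite(f"pics/{n}0.png",c["color"][...,::-1])
    np.savez(f"{n}0.npz",**c)
    print(n,c["intrinsics"],c["dist_coeffs"],c["world_from_camera"])
E
```

```text
pics
{'clock': 0.0, 'joints': array([-1.48650501e+00,  2.07407440e-01,  1.54292200e+00, -1.75615172e-05,
        1.39347642e+00, -1.50500747e-01]), 'qd': array([-1.07381150e-04,  5.06275632e-04, -1.35747730e-03, -2.27756746e-05,
       -1.40273605e-03, -1.79465564e-03]), 'joint_torque': array([ 6.62887123e-04, -3.70880628e+01, -2.81419802e+01,  6.99572149e-02,
        3.63451545e-02, -1.83827524e-04]), 'position': array([ 0.13368404, -0.55843284,  0.20431308]), 'orientation': array([-3.11777115e+00, -3.67709652e-01, -8.78727896e-05]), 'wrist_force': array([0.47790273, 0.57858983, 0.93848621]), 'moment': array([ 0.02402878,  0.00511308, -0.03521375]), 'width': 0.09367774239015435} 0.0188
scene [[502.2262551    0.         321.30150957]
 [  0.         502.2262551  189.42169251]
 [  0.           0.           1.        ]] [-0.05666449  0.          0.          0.          0.        ] [[-0.66553804 -0.48485466  0.56742847 -0.1531374 ]
 [-0.74635999  0.43481699 -0.50386601  0.6592204 ]
 [-0.00242575 -0.7588479  -0.65126337  0.89584294]
 [ 0.          0.          0.          1.        ]]
side [[472.63696946   0.         325.50847239]
 [  0.         472.63696946 199.88449363]
 [  0.           0.           1.        ]] [-0.12394709  0.          0.          0.          0.        ] [[ 0.99323807 -0.04667938  0.10629753  0.41265915]
 [-0.11485725 -0.52846198  0.84115144 -0.9596488 ]
 [ 0.01690977 -0.84767268 -0.53025003  0.75380177]
 [ 0.          0.          0.          1.        ]]
```

View pics/scene0.png

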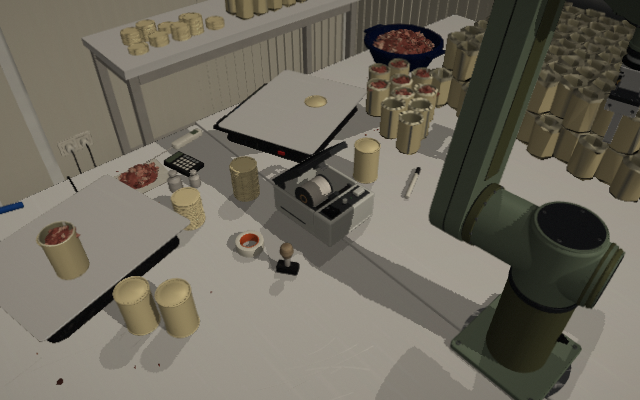

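View pics/side0.png

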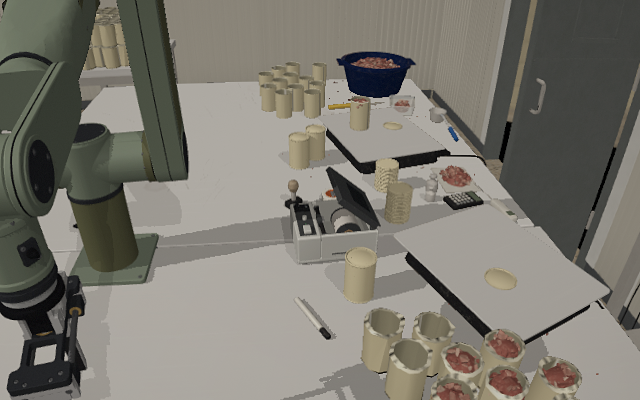

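The scene view shows the printer around (325,200) with its cover open. In the side view it is at (335,230), with the deck controls at x≈290-320 px. Next I'll build point clouds to get its pose.

```bash
cat > h.py <<'E'
import numpy as np,cv2
def cloud(c,T=None):
    K=c["intrinsics"];d=c["dist_coeffs"];z=c["z_map"];h,w=z.shape
    u,v=np.meshgrid(np.arange(w),np.arange(h))
    p=cv2.undistortPoints(np.stack([u,v],-1).reshape(-1,1,2).astype(float),K,d).reshape(h,w,2)
    P=np.concatenate([p*z[...,None],z[...,None]],-1)
    T=c["world_from_camera"] if T is None else T
    W=P@T[:3,:3].T+T[:3,3]; W[z==0]=np.nan
    return W
def project(c,X,T=None):
    T=c["world_from_camera"] if T is None else T
    Ti=np.linalg.inv(T); r=cv2.Rodrigues(Ti[:3,:3])[0]
    return cv2.projectPoints(np.asarray(X,float).reshape(-1,1,3),r,Ti[:3,3],c["intrinsics"],c["dist_coeffs"])[0].reshape(-1,2)
E
python3 - <<'E'
import numpy as np,cv2
from h import *
for n,(x0,x1,y0,y1) in dict(scene=(220,440,120,290),side=(270,420,150,320)).items():
    c=np.load(n+"0.npz");W=cloud(c)
    cv2.imwrite(f"pics/{n}zoom.png",cv2.resize(c["color"][y0:y1,x0:x1,::-1],None,fx=3.5,fy=3.5,interpolation=cv2.INTER_CUBIC))
    P=W[y0:y1,x0:x1].reshape(-1,3);P=P[~np.isnan(P[:,0])]
    D=P[(abs(P[:,2]-.085)<.006)]
    print(n,len(D))
    D=P[(abs(P[:,2]-.085)<.003)]
    for k in range(0,len(D),max(1,len(D)//25)): print(D[k].round(3))
    rect=cv2.minAreaRect(D[:,:2].astype(np.float32)); print(rect)
E
```

```text
scene 2318
[ 0.626 -0.366  0.082]
[ 0.564 -0.352  0.084]
[ 0.621 -0.045  0.085]
[ 0.573 -0.047  0.083]
[ 0.557 -0.045  0.084]
[ 0.533 -0.055  0.083]
[0.58  0.023 0.084]
[ 0.506 -0.05   0.083]
[ 0.503 -0.036  0.086]
[0.579 0.063 0.085]
[ 0.476 -0.044  0.083]
[0.506 0.002 0.083]
[ 0.475 -0.025  0.085]
[0.581 0.106 0.086]
[0.496 0.019 0.086]
[0.566 0.103 0.084]
[0.553 0.101 0.084]
[0.47  0.017 0.086]
[0.494 0.047 0.082]
[0.531 0.101 0.084]
[0.52  0.101 0.085]
[0.464 0.049 0.085]
[0.485 0.084 0.083]
[0.477 0.092 0.083]
[0.451 0.081 0.085]
[0.459 0.217 0.085]
((0.5801954865455627, -0.026759207248687744), (0.5621625185012817, 0.5107107758522034), 51.3927116394043)
side 2483
[0.674 0.398 0.083]
[0.781 0.31  0.088]
[0.748 0.287 0.087]
[0.759 0.265 0.085]
[0.727 0.107 0.087]
[0.561 0.097 0.087]
[0.478 0.094 0.084]
[0.507 0.065 0.085]
[0.457 0.055 0.085]
[0.59  0.038 0.086]
[0.515 0.034 0.086]
[0.506 0.029 0.084]
[0.478 0.017 0.088]
[0.593 0.008 0.084]
[0.494 0.004 0.087]
[0.457 0.004 0.083]
[ 0.592 -0.012  0.083]
[ 0.472 -0.024  0.087]
[ 0.648 -0.049  0.087]
[ 0.576 -0.05   0.086]
[ 0.562 -0.051  0.085]
[ 0.559 -0.056  0.086]
[ 0.573 -0.057  0.083]
[ 0.508 -0.06   0.083]
[ 0.589 -0.201  0.086]
[ 0.617 -0.337  0.084]
((0.6159106492996216, 0.030718296766281128), (0.7406603097915649, 0.3359736204147339), 87.79467010498047)
```

```bash
python3 - <<'E'
import numpy as np
from h import *
for n,px in dict(scene=[(372,196),(329,241),(275,198),(345,145),(273,185)],side=[(290,205),(298,262),(378,255),(332,170),(378,225),(327,195)]).items():
    c=np.load(n+"0.npz");W=cloud(c)
    for u,v in px: print(n,u,v,W[v,u].round(3))
E
```

```text
scene 372 196 [ 0.461 -0.054  0.073]
scene 329 241 [0.453 0.097 0.025]
scene 275 198 [0.644 0.11  0.043]
scene 345 145 [ 0.556 -0.048  0.18 ]
scene 273 185 [ 0.74   0.047 -0.009]
side 290 205 [0.451 0.086 0.084]
side 298 262 [ 0.461 -0.065  0.015]
side 378 255 [ 0.667 -0.037 -0.001]
side 332 170 [0.559 0.081 0.186]
side 378 225 [ 0.656 -0.053  0.104]
side 327 195 [0.567 0.231 0.02 ]
```

```bash
python3 - <<'E'
import numpy as np
from scipy.optimize import least_squares
from h import *
A=[]
for n in("scene","side"):
    W=cloud(np.load(n+"0.npz")).reshape(-1,3)
    m=(W[:,2]>.015)&(W[:,2]<.075)&(W[:,0]>.42)&(W[:,0]<.70)&(W[:,1]>-.085)&(W[:,1]<.135)
    A.append(W[m]);print(n,m.sum())
P=np.vstack(A)
def res(p,Q=P,s=None):
    c,s_=np.cos(p[2]),np.sin(p[2]);d=Q[:,:2]-p[:2]
    x=c*d[:,0]+s_*d[:,1];y=-s_*d[:,0]+c*d[:,1]
    qx=abs(x+.005)-.1;qy=abs(y)-.08   # x -105..95
    o=np.hypot(np.maximum(qx,0),np.maximum(qy,0))+np.minimum(np.maximum(qx,qy),0)
    return o
for Q in(P,A[0],A[1]):
  for f in(.002,):
    r=least_squares(res,[.56,.02,-.0],args=(Q,),loss="cauchy",f_scale=f);e=abs(res(r.x,Q));print(r.x,np.median(e),(e<.004).mean())
p=least_squares(res,[.56,.02,0],loss="cauchy",f_scale=.002).x
c,s=np.cos(p[2]),np.sin(p[2]);R=np.array([[c,-s],[s,c]])
for n in("scene","side"):
    W=cloud(np.load(n+"0.npz")).reshape(-1,3)
    L=np.c_[(W[:,:2]-p[:2])@R,W[:,2]]
    m=(abs(L[:,1])<.07)&(L[:,0]>-.1)&(L[:,0]<-.05)&(L[:,2]>.075)&(L[:,2]<.12)
    D=L[m];print(n,"deck",np.median(D[:,2]))
    for nm,y in(("rock",.048),("small",0),("feed",-.05)):
        q=D[(abs(D[:,1]-y)<.02)&(D[:,2]>np.median(D[:,2])+.004)]
        print(nm,len(q),q.mean(0).round(4),q.max(0).round(4),q.min(0).round(4))
    # cover
    m=(abs(L[:,1])<.08)&(L[:,0]>-.08)&(L[:,0]<.12)&(L[:,2]>.12)&(L[:,2]<.25)
    C=L[m]; 
    a=np.arctan2(C[:,2]-.089,.086-C[:,0]); print("ang",np.percentile(a,[5,25,50,75,95]).round(3),"zmax",C[:,2].max(),len(C))
    v=np.linalg.svd(C-np.median(C,0),full_matrices=False)[2];print(v[2],v[:,].round(2).tolist())
    for ang in np.arange(.55,.95,.02):
        off=(C[:,2]-.089)*np.cos(ang)-(.086-C[:,0])*np.sin(ang)
        print(round(ang,2),((abs(off-.018)<.003).mean()).round(2),end=" ")
    print()
E
```

```text
scene 2872
side 2146
[0.55837984 0.02400211 0.0647711 ] 0.001904434432609424 0.6257473096851335
[0.5582394  0.02496008 0.06548749] 0.0016586973568941538 0.5954038997214485
[0.55877018 0.02300495 0.06271477] 0.0018287866452065052 0.6761416589002796
scene deck 0.08490798146119594
rock 91 [-0.0812  0.0514  0.0923] [-0.0608  0.063   0.0985] [-0.0946  0.0368  0.0889]
small 15 [-0.0771  0.0026  0.0921] [-0.0722  0.008   0.0949] [-0.0818 -0.004   0.0897]
feed 58 [-0.0786 -0.0468  0.0922] [-0.0691 -0.0328  0.0964] [-0.0882 -0.0637  0.0889]
ang [0.651 0.772 0.823 0.884 1.086] zmax 0.18948181606469572 652
[-0.5866393  -0.00472099 -0.80983458] [[-0.16, -0.98, 0.12], [0.79, -0.2, -0.57], [-0.59, -0.0, -0.81]]
0.55 0.04 0.57 0.04 0.59 0.1 0.61 0.2 0.63 0.27 0.65 0.3 0.67 0.36 0.69 0.52 0.71 0.47 0.73 0.36 0.75 0.15 0.77 0.06 0.79 0.02 0.81 0.01 0.83 0.0 0.85 0.0 0.87 0.0 0.89 0.0 0.91 0.0 0.93 0.0 
side deck 0.08658395244050254
rock 68 [-0.0783  0.0448  0.0937] [-0.0594  0.0603  0.0987] [-0.093   0.0318  0.0908]
small 16 [-0.0763 -0.003   0.0933] [-0.0707  0.0017  0.0962] [-0.0811 -0.0083  0.0907]
feed 54 [-0.0764 -0.0535  0.0937] [-0.0671 -0.0376  0.0967] [-0.085  -0.0667  0.091 ]
ang [0.768 0.858 0.908 1.011 1.236] zmax 0.19114182689679182 962
[ 0.61143114 -0.01804149  0.79109195] [[0.03, -1.0, -0.05], [0.79, 0.05, -0.61], [0.61, -0.02, 0.79]]
0.55 0.03 0.57 0.03 0.59 0.04 0.61 0.06 0.63 0.1 0.65 0.15 0.67 0.19 0.69 0.33 0.71 0.77 0.73 0.75 0.75 0.66 0.77 0.36 0.79 0.21 0.81 0.13 0.83 0.07 0.85 0.04 0.87 0.01 0.89 0.0 0.91 0.0 0.93 0.0
```

View pics/scenezoom.png

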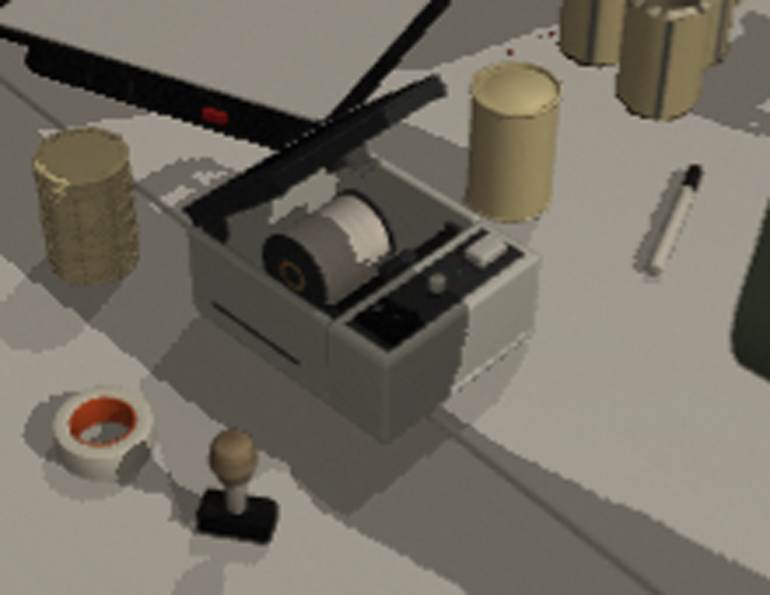

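View pics/sidezoom.png

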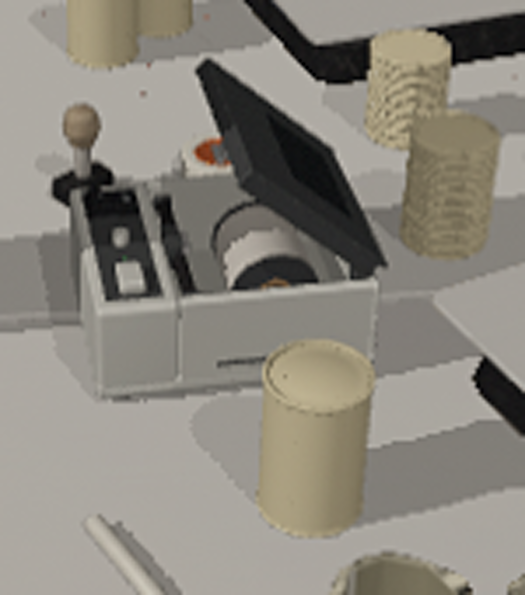

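Printer pose fit: (0.558, 0.024), yaw 0.065, deck at z≈0.085. The cover is at ≈0.72 rad, with the tape roll at (105,430) and the stamp at (235,490) in the zoomed view. I'll close the fingers, rise and travel over.

>>> send_rows(commands=[[0,0,-45,0,0,0,-1],[0,0,-90,0,0,0,-1],[37,-30,-100,0,0,0,-1],[74,-60,-100,0,0,0,-1],[111,-90,-100,0,0,0,-1]], squeeze=20)

```text
clock: 0.6
position: [0.2214, -0.4448, 0.3057]
orientation: [3.12, 0.366, 0.001]
wrist_force: [0.9, -0.4, -1.3]
width: 0.0575
```

>>> send_rows(commands=[[37,-30,0,0,0,0,-1],[74,-60,0,0,0,0,-1],[111,-90,0,0,0,0,-1],[148,-120,0,0,0,0,-1],[185,-150,0,0,0,0,-1]])

```text
clock: 1.1
position: [0.3664, -0.255, 0.3051]
orientation: [-3.12, -0.367, 0.0]
wrist_force: [0.6, -0.8, -0.6]
width: 0.017
```

```bash
cat > t.py <<'E'
import numpy as np
from scipy.spatial.transform import Rotation as Ro
from plant import manip
P=np.array([.5584,.024]);Y=.0645
def show(targets):
    s=manip.sense();R=Ro.from_rotvec(s["orientation"]).as_matrix()
    c,sn=np.cos(Y),np.sin(Y);Q=np.array([[c,-sn],[sn,c]])
    loc=np.r_[Q.T@(s["position"][:2]-P),s["position"][2]]
    print("t",s["clock"],"local",loc.round(4),"F",s["wrist_force"].round(1),"w",s["width"])
    Rt=np.array([[c,sn,0],[sn,-c,0],[0,0,-1]])
    print("turn",Ro.from_matrix(R.T@Rt).as_rotvec().round(3), "j",s["joints"].round(2))
    for t in targets:
        w=np.r_[P+Q@np.array(t[:2]),t[2]]
        print(t,(R.T@(w-s["position"])*1000).round(1))
E
python3 -c "
from t import *
show([(.03,0,.25)])"
```

```text
t 1.1 local [-0.2096 -0.2661  0.3051] F [ 0.6 -0.8 -0.6] w 0.016990615038829107
turn [-0.    0.    0.17] j [-0.8  -0.14  1.69  0.    1.59  0.53]
(0.03, 0, 0.25) [ 281.1 -221.7   55.2]
```

>>> send_rows(commands=[[37,-30,0,0,0,0.04,-1],[74,-60,0,0,0,0.08,-1],[111,-90,0,0,0,0.12,-1],[148,-120,0,0,0,0.17,-1],[185,-148,0,0,0,0.17,-1]])

```text
clock: 1.6
position: [0.5119, -0.0679, 0.3051]
orientation: [-3.14, -0.101, 0.001]
wrist_force: [0.7, -1.3, 0.4]
width: 0.0004
```

```bash
python3 -c "
from t import *
show([(.026,0,.25)])"
```

```text
t 1.6 local [-0.0523 -0.0887  0.3051] F [ 0.7 -1.3  0.4] w 0.00040231835128620946
turn [-0.     0.001  0.   ] j [-0.3   0.02  1.54 -0.    1.58  1.21]
(0.026, 0, 0.25) [ 78.4 -88.7  55.1]
```

>>> send_rows(commands=[[33,-37,0,0,0,0,-1],[65,-74,0,0,0,0,-1],[78,-89,25,0,0,0,-1],[78,-89,55,0,0,0,-1],[78,-89,55,0,0,0,-1]])

```text
clock: 2.1
position: [0.58, 0.0252, 0.2446]
orientation: [-3.138, -0.104, 0.018]
wrist_force: [-0.1, -0.3, -0.2]
width: 0.0001
```

```bash
python3 - <<'E'
from t import *
from h import *
import cv2
from plant import viewer
show([(.02,0,.185)])
for n in("side","wrist"):
    c=viewer.camera(n); im=c["color"][...,::-1]
    if n=="side": im=cv2.resize(im[100:320,220:470],None,fx=3,fy=2.7)
    cv2.imwrite(f"pics/{n}1.png",im)
E
```

```text
t 2.1 local [ 2.160e-02 -2.000e-04  2.446e-01] F [-0.1 -0.3 -0.2] w 0.00010726139006980836
turn [-0.002  0.011  0.002] j [-0.11  0.2   1.47 -0.    1.48  1.4 ]
(0.02, 0, 0.185) [-0.9 -0.1 59.6]
```

View pics/side1.png

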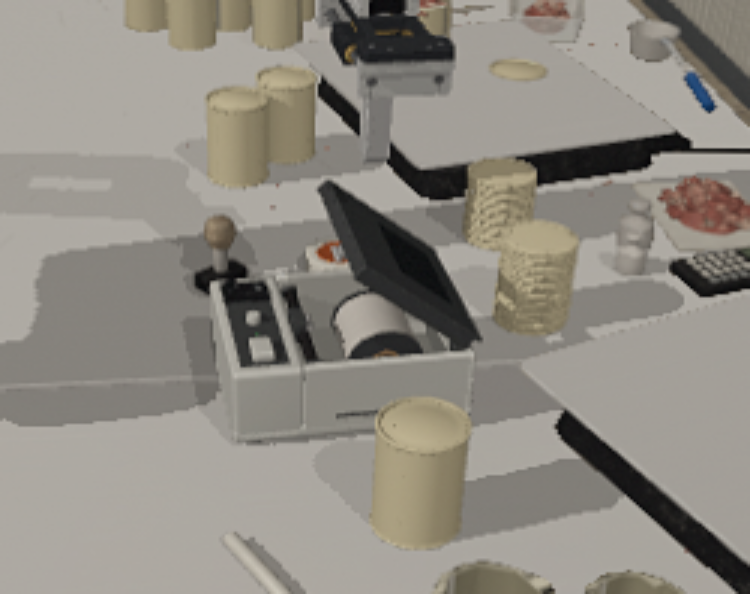

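View pics/wrist1.png

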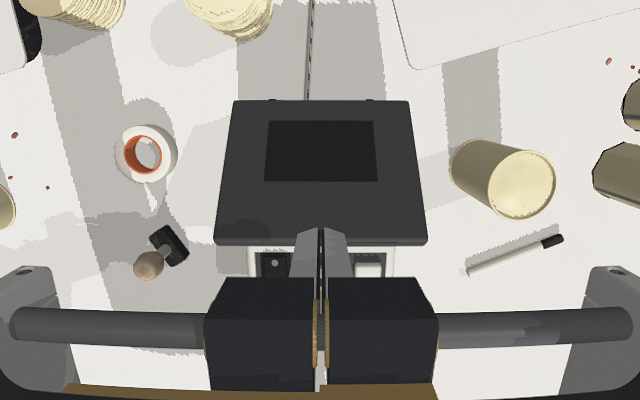

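Both views show closed fingertips above and centred on the cover, which is untouched. The can is at (420,470) in the side view, well clear. Now I'll push along the cover's arc.

>>> send_rows(commands=[[-5,0,40,0,0,0,-1],[-7,0,64,0,0,0,-1],[-9,0,78,0,0,0,-1],[-16,0,89,0,0,0,-1],[-26,0,101,0,0,0,-1]])

```text
clock: 2.7
position: [0.5592, 0.0215, 0.1513]
orientation: [3.139, 0.101, 0.008]
wrist_force: [1.1, 0.2, 0.2]
width: 0.0006
```

```bash
python3 - <<'E'
from t import *
from h import *
import cv2
from plant import viewer
show([(-.009,0,.137),(-.015,0,.1225),(-.019,0,.107)])
for n in("side",):
    c=viewer.camera(n); im=c["color"][...,::-1]
    if n=="side": im=cv2.resize(im[100:320,220:470],None,fx=3,fy=2.7)
    cv2.imwrite(f"pics/{n}2.png",im)
E
```

```text
t 2.7 local [ 0.0007 -0.0025  0.1513] F [1.1 0.2 0.2] w 0.0005747658991127026
turn [ 0.001 -0.005 -0.   ] j [-0.12  0.22  1.64  0.    1.27  1.39]
(-0.009, 0, 0.137) [-9.7 -2.5 14.2]
(-0.015, 0, 0.1225) [-15.8  -2.5  28.7]
(-0.019, 0, 0.107) [-19.9  -2.5  44.2]
```

View pics/side2.png

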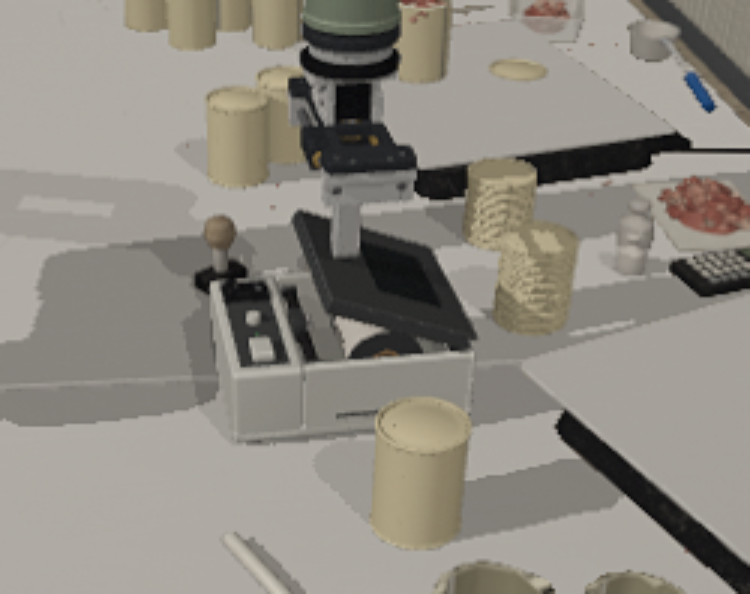

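The side view shows the cover riding down under the fingertip at (345,250). I'll continue to the catch.

>>> send_rows(commands=[[-9,-2,14,0,0,0,-1],[-13,-2,24,0,0,0,-1],[-16,-2,32,0,0,0,-1],[-18,-2,38,0,0,0,-1],[-20,-2,43,0,0,0,-1]])

```text
clock: 3.25
position: [0.5391, 0.0227, 0.1077]
orientation: [3.14, 0.102, 0.006]
wrist_force: [-0.2, -0.1, 0.3]
width: 0.0005
```

```bash
python3 -c "
from t import *
show([(-.019,0,.107)])"
```

```text
t 3.25 local [-1.940e-02 -1.000e-04  1.077e-01] F [-0.2 -0.1  0.3] w 0.00048403490605395413
turn [ 0.001 -0.004  0.   ] j [-0.12  0.23  1.73  0.    1.18  1.39]
(-0.019, 0, 0.107) [ 0.4 -0.1  0.7]
```

>>> send_rows(commands=[[0,0,1,0,0,0,-1],[0,0,2,0,0,0,-1],[0,0,3,0,0,0,-1],[0,0,3,0,0,0,-1]])

```text
clock: 3.65
position: [0.5389, 0.0227, 0.1069]
orientation: [3.139, 0.102, 0.004]
wrist_force: [-3.3, -0.6, 16.6]
width: 0.0004
```

It bottoms out at z=0.107 with 16.6 N, so the cover is fully down. I'll back off and check.

>>> send_rows(commands=[[0,0,-10,0,0,0,-1],[0,0,-30,0,0,0,-1],[0,0,-45,0,0,0,-1],[0,0,-45,0,0,0,-1]])

```text
clock: 4.05
position: [0.5387, 0.0228, 0.1504]
orientation: [3.139, 0.102, 0.006]
wrist_force: [0.7, -0.3, -0.6]
width: 0.0006
```

```bash
python3 - <<'E'
from t import *
from h import *
import cv2
from plant import viewer
show([(-.0905,.048,.125),(-.0905,.048,.1)])
for n in("side","wrist"):
    c=viewer.camera(n); im=c["color"][...,::-1]
    if n=="side": im=cv2.resize(im[100:320,220:470],None,fx=3,fy=2.7)
    cv2.imwrite(f"pics/{n}3.png",im)
E
```

```text
t 4.05 local [-0.0197  0.      0.1504] F [ 0.7 -0.3 -0.6] w 0.0005608988209202637
turn [ 0.001 -0.004  0.   ] j [-0.12  0.18  1.69  0.    1.27  1.39]
(-0.0905, 0.048, 0.125) [-70.8 -48.   25.1]
(-0.0905, 0.048, 0.1) [-70.9 -48.   50.1]
```

View pics/side3.png

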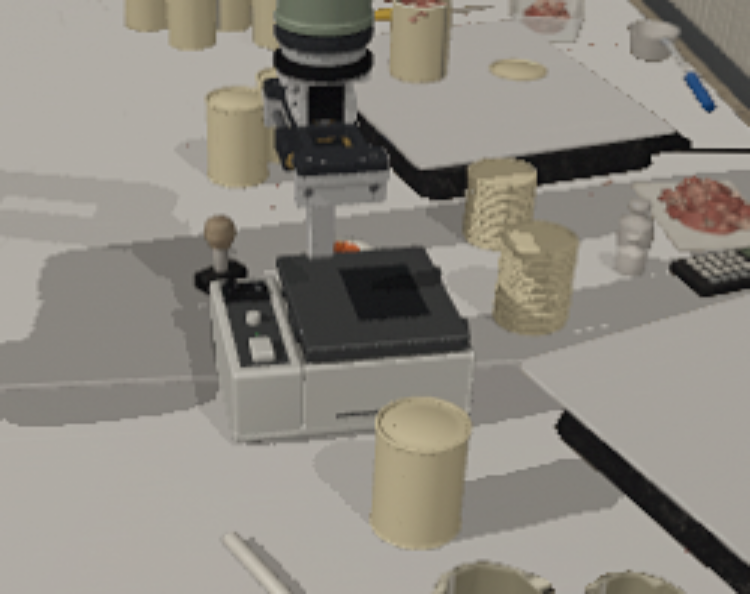

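View pics/wrist3.png

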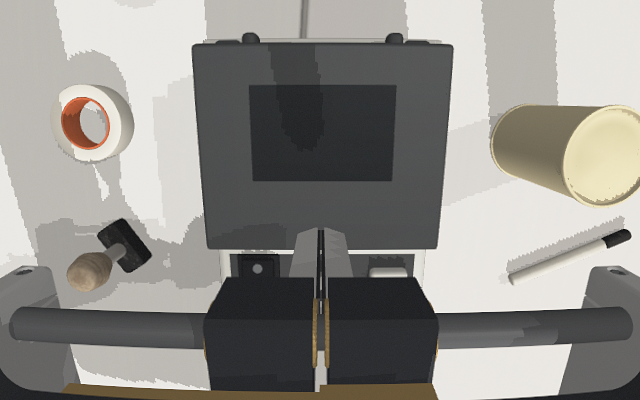

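The cover is shut and flat, and stayed down after release. Next, over to the rocker's front half.

>>> send_rows(commands=[[-35,-24,0,0,0,0,-1],[-71,-48,0,0,0,0,-1],[-71,-48,20,0,0,0,-1],[-71,-48,38,0,0,0,-1],[-71,-48,45,0,0,0,-1]])

```text
clock: 4.65
position: [0.4604, 0.0665, 0.1005]
orientation: [-3.139, -0.102, 0.009]
wrist_force: [-0.3, 0.7, 0.6]
width: 0.0003
```

```bash
python3 - <<'E'
from t import *
from h import *
import cv2
from plant import viewer
show([(-.0905,.048,.1),(-.0905,.048,.094)])
for n in("side","scene"):
    c=viewer.camera(n); im=c["color"][...,::-1]
    im=cv2.resize(im[150:260,270:400] if n=="side" else im[140:260,260:400],None,fx=5,fy=5,interpolation=cv2.INTER_CUBIC)
    cv2.imwrite(f"pics/{n}4.png",im)
E
```

```text
t 4.65 local [-0.0951  0.0487  0.1005] F [-0.3  0.7  0.6] w 0.0003087956132727483
turn [-0.001  0.006  0.001] j [-0.04  0.1   1.9  -0.    1.15  1.46]
(-0.0905, 0.048, 0.1) [4.6 0.7 0.5]
(-0.0905, 0.048, 0.094) [4.6 0.8 6.5]
```

View pics/side4.png

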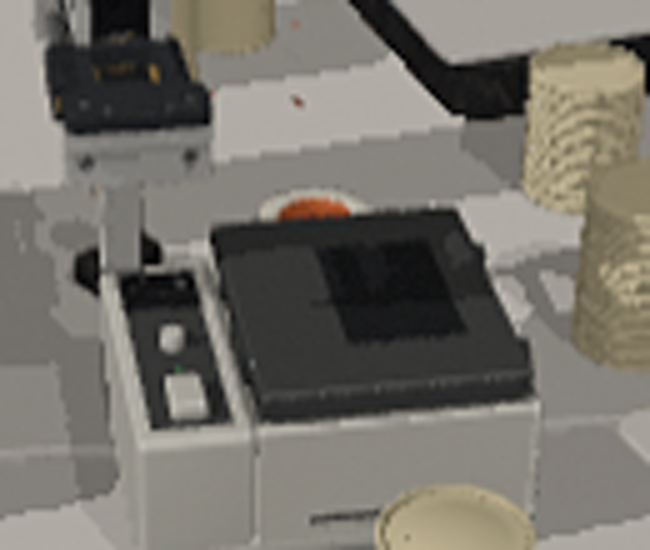

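View pics/scene4.png

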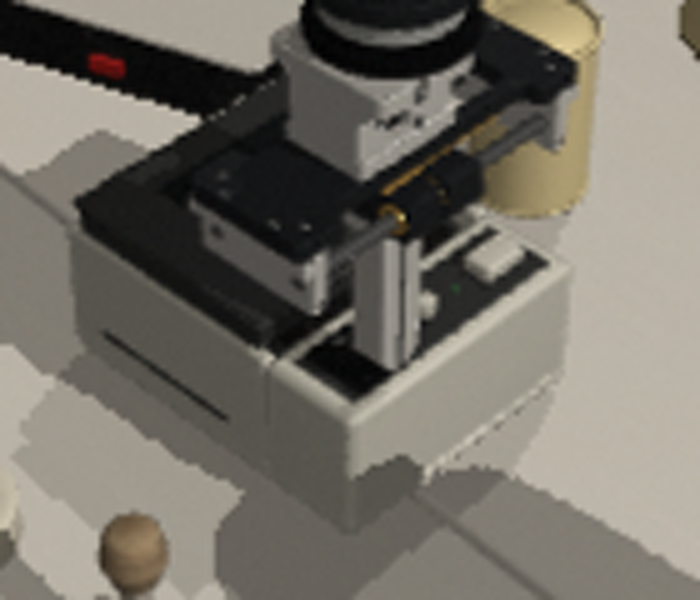

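The side view shows the fingertip over the rocker at (125,265) and a green dot at (178,368) on the deck that I didn't notice before. I'll check the rocker's state with depth and compare with the earlier pictures.

```bash
python3 - <<'E'
from t import *
from h import *
import cv2
from plant import viewer
c0,s0=np.cos(Y),np.sin(Y);Q=np.array([[c0,-s0],[s0,c0]])
def g(l): return np.r_[P+Q@np.array(l[:2]),l[2]]
show([(-.0905,.048,.1)])
s=manip.sense()
for n in("side","scene"):
    c=viewer.camera(n);o=np.load(n+"0.npz")
    print(n,"tip px",project(c,[s["position"]]).round(1),"front",project(c,[g((-.089,.048,.096))]).round(1),"corners",project(c,[g((x,y,.09)) for x,y in((-.0935,.036),(-.0935,.06),(-.0585,.06),(-.0585,.036))]).round(1).tolist())
    u,v=project(c,[g((-.076,.0,.09))])[0].astype(int)
    a=[cv2.resize(k["color"][v-35:v+35,u-40:u+40,::-1],None,fx=5,fy=5,interpolation=cv2.INTER_NEAREST) for k in(o,c)]
    cv2.imwrite(f"pics/{n}5.png",np.hstack(a));print("crop origin",u-40,v-35)
    W=cloud(c).reshape(-1,3);L=np.c_[(W[:,:2]-P)@Q,W[:,2]]
    for tag,WW in(("old",cloud(o).reshape(-1,3)),("new",W)):
        L=np.c_[(WW[:,:2]-P)@Q,WW[:,2]]
        for x in(-.092,-.084,-.076,-.068,-.060):
            q=L[(abs(L[:,0]-x)<.004)&(abs(L[:,1]-.048)<.011)&(L[:,2]>.08)&(L[:,2]<.102)]
            print(tag,x,len(q),np.median(q[:,2]).round(4) if len(q) else None)
E
```

```text
t 4.75 local [-0.094   0.0484  0.1014] F [ 0.7 -0.2 -0.4] w 0.0008759054926682321
turn [-0.     0.005  0.   ] j [-0.04  0.1   1.9  -0.    1.15  1.46]
(-0.0905, 0.048, 0.1) [3.5 0.4 1.4]
side tip px [[294.2 203.2]] front [[296.2 204.9]] corners [[295.1, 209.5], [294.0, 204.5], [307.3, 203.4], [308.6, 208.4]]
crop origin 263 181
old -0.092 19 0.0948
old -0.084 14 0.0949
old -0.076 13 0.0926
old -0.068 14 0.0917
old -0.06 13 0.0896
new -0.092 19 0.0901
new -0.084 13 0.0957
new -0.076 15 0.0924
new -0.068 15 0.092
new -0.06 10 0.0914
scene tip px [[336.6 209.7]] front [[335.1 210.3]] corners [[340.0, 210.6], [332.9, 215.6], [322.2, 208.4], [329.2, 203.6]]
crop origin 304 164
old -0.092 40 0.092
old -0.084 18 0.093
old -0.076 14 0.0906
old -0.068 20 0.0886
old -0.06 12 0.0891
new -0.092 33 0.0878
new -0.084 7 0.0926
new -0.076 13 0.0911
new -0.068 12 0.0899
new -0.06 10 0.0891
```

View pics/side5.png

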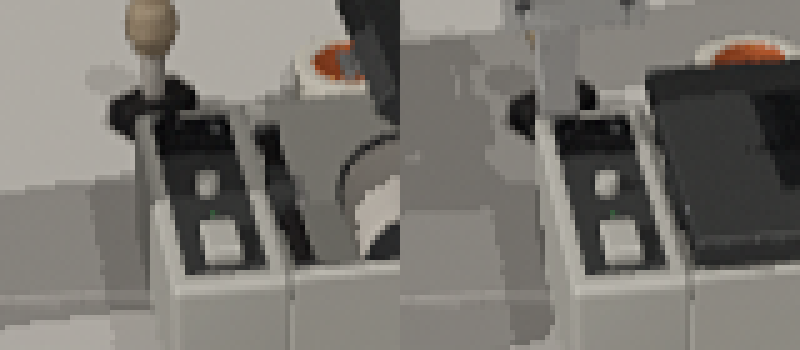

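View pics/scene5.png

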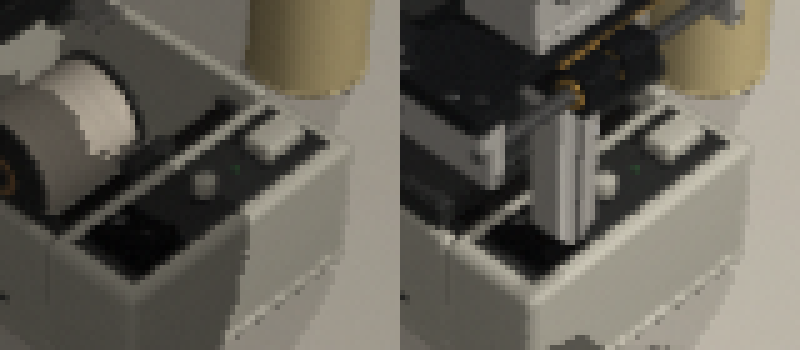

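The green dot was in the first picture too, and the rocker is still off. I'll let the arm settle.

>>> send_rows(commands=[[0,0,0,0,0,0,-1],[0,0,0,0,0,0,-1],[0,0,0,0,0,0,-1]])

```text
clock: 5.15
position: [0.464, 0.0661, 0.104]
orientation: [3.14, 0.102, 0.002]
wrist_force: [0.2, -0.3, 0.4]
width: 0.0002
```

```bash
python3 -c "
from t import *
show([(-.0905,.048,.094)])"
```

```text
t 5.15 local [-0.0915  0.0481  0.104 ] F [ 0.2 -0.3  0.4] w 0.00016619297729180609
turn [ 0.    -0.001  0.   ] j [-0.04  0.09  1.9   0.    1.15  1.46]
(-0.0905, 0.048, 0.094) [ 1.   0.1 10. ]
```

>>> send_rows(commands=[[0,0,4,0,0,0,-1],[0,0,7,0,0,0,-1],[0,0,9,0,0,0,-1],[0,0,11,0,0,0,-1],[0,0,12,0,0,0,-1]])

```text
clock: 5.65
position: [0.4632, 0.0662, 0.0912]
orientation: [-3.14, -0.102, 0.001]
wrist_force: [-1.1, 0.5, 5.8]
width: 0.0002
```

>>> send_rows(commands=[[0,0,1,0,0,0,-1],[0,0,2,0,0,0,-1],[0,0,2,0,0,0,-1]])

```text
clock: 5.95
position: [0.4633, 0.0662, 0.091]
orientation: [3.14, 0.102, -0.001]
wrist_force: [-5.3, 0.2, 12.7]
width: 0.0004
```

Hard stop at z=0.091, which is 6 mm above the deck: the "on" height. I'll lift and check.

>>> send_rows(commands=[[0,0,-8,0,0,0,-1],[0,0,-22,0,0,0,-1],[-2,0,-40,0,0,0,-1],[0,30,-45,0,0,0,-1],[0,60,-45,0,0,0,-1]])

```text
clock: 6.45
position: [0.4686, 0.006, 0.136]
orientation: [3.139, 0.106, 0.006]
wrist_force: [1.5, 0.4, -0.3]
width: 0.0003
```

>>> send_rows(commands=[[8,20,0,0,0,0,-1],[15,38,0,0,0,0,-1],[15,38,0,0,0,0,-1],[15,38,0,0,0,0,-1]])

```text
clock: 6.85
position: [0.4844, -0.0304, 0.1342]
orientation: [-3.139, -0.1, 0.001]
wrist_force: [0.3, -0.4, 0.3]
width: 0.0002
```

```bash
python3 - <<'E'
from t import *
from h import *
import cv2
from plant import viewer
c0,s0=np.cos(Y),np.sin(Y);Q=np.array([[c0,-s0],[s0,c0]])
def g(l): return np.r_[P+Q@np.array(l[:2]),l[2]]
show([(-.076,-.05,.105)])
for n in("side","scene"):
    c=viewer.camera(n);o=np.load(n+"0.npz")
    u,v=project(c,[g((-.076,.0,.09))])[0].astype(int)
    a=[cv2.resize(k["color"][v-35:v+35,u-40:u+40,::-1],None,fx=5,fy=5,interpolation=cv2.INTER_NEAREST) for k in(o,c)]
    cv2.imwrite(f"pics/{n}6.png",np.hstack(a))
    for tag,k in(("old",o),("new",c)):
        WW=cloud(k).reshape(-1,3)
        L=np.c_[(WW[:,:2]-P)@Q,WW[:,2]]
        print(n,tag,[np.median(q[:,2]).round(4) for x in(-.089,-.082,-.076,-.070,-.063) for q in[L[(abs(L[:,0]-x)<.004)&(abs(L[:,1]-.048)<.011)&(L[:,2]>.08)&(L[:,2]<.102)]]])
E
```

```text
t 6.85 local [-0.0774 -0.0495  0.1342] F [ 0.3 -0.4  0.3] w 0.00022773599688623373
turn [-0.001  0.001 -0.001] j [-0.24  0.09  1.83  0.    1.22  1.27]
(-0.076, -0.05, 0.105) [ 1.4  0.5 29.2]
side old [np.float64(0.0963), np.float64(0.0943), np.float64(0.0926), np.float64(0.0919), np.float64(0.0909)]
side new [np.float64(0.0905), np.float64(0.0916), np.float64(0.0915), np.float64(nan), np.float64(nan)]
scene old [np.float64(0.0938), np.float64(0.0926), np.float64(0.0906), np.float64(0.0889), np.float64(0.0889)]
scene new [np.float64(0.0892), np.float64(0.09), np.float64(0.0912), np.float64(0.0937), np.float64(0.0933)]
  return _methods._mean(a, axis=axis, dtype=dtype,
  ret = ret.dtype.type(ret / rcount)
```

View pics/scene6.png

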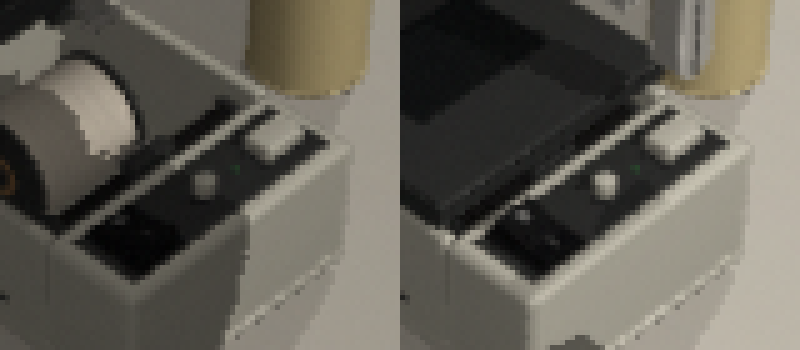

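View pics/side6.png

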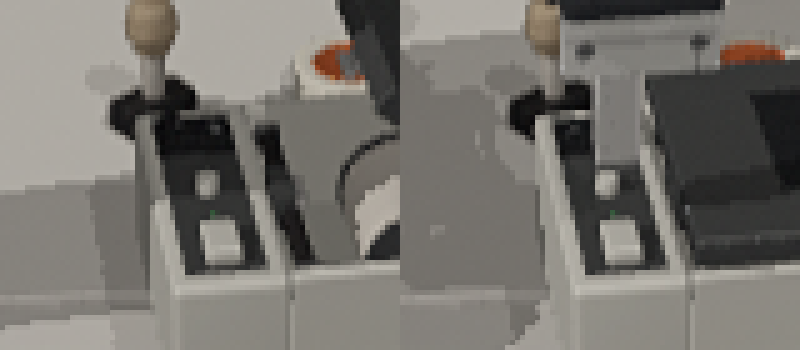

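The rocker slope has reversed (front low, rear high in depth), so it's on. Now I'll press the feed key, with the tip at (-77,-50) mm in the printer frame.

>>> send_rows(commands=[[1,0,10,0,0,0,-1],[1,0,22,0,0,0,-1],[1,0,31,0,0,0,-1],[1,0,36,0,0,0,-1],[1,0,38,0,0,0,-1]])

```text
clock: 7.45
position: [0.4848, -0.0302, 0.0952]
orientation: [-3.139, -0.102, 0.003]
wrist_force: [0.1, -0.5, -0.2]
width: 0.0005
```

```bash
python3 -c "
from t import *
show([(-.076,-.05,.09)])"
```

```text
t 7.45 local [-0.0769 -0.0494  0.0952] F [ 0.1 -0.5 -0.2] w 0.0005186576321667857
turn [-0.001  0.002  0.   ] j [-0.24  0.14  1.86  0.    1.14  1.27]
(-0.076, -0.05, 0.09) [0.9 0.6 5.2]
```

>>> send_rows(commands=[[0,0,2,0,0,0,-1],[0,0,4,0,0,0,-1],[0,0,6,0,0,0,-1],[0,0,8,0,0,0,-1],[0,0,9,0,0,0,-1]])

```text
clock: 7.95
position: [0.4859, -0.0306, 0.0898]
orientation: [-3.14, -0.102, 0.001]
wrist_force: [-8.2, 3.0, 20.0]
width: 0.0006
```

```bash
python3 -c "
from t import *
show([(-.076,-.05,.09)])"
```

```text
t 7.95 local [-0.0759 -0.0498  0.0898] F [-8.2  3.  20. ] w 0.0006493415934521128
turn [-0.  0.  0.] j [-0.24  0.15  1.86 -0.    1.12  1.27]
(-0.076, -0.05, 0.09) [-0.1  0.2 -0.2]
```

The key is fully in: hard stop at z=0.090 with 20 N. I'll release, withdraw up and back toward the robot, then check.

>>> send_rows(commands=[[0,0,0,0,0,0,-1],[0,0,-8,0,0,0,-1],[0,0,-25,0,0,0,-1],[0,0,-60,0,0,0,-1],[0,0,-105,0,0,0,-1]])

```text
clock: 8.45
position: [0.4841, -0.0303, 0.1916]
orientation: [-3.139, -0.102, 0.006]
wrist_force: [0.9, 0.6, 0.3]
width: 0.0004
```

>>> send_rows(commands=[[0,0,-45,0,0,0,-1],[0,0,-80,0,0,0,-1],[-25,25,-80,0,0,0,-1],[-50,60,-80,0,0,0,-1],[-60,100,-80,0,0,0,-1]])

```text
clock: 8.95
position: [0.4314, -0.1347, 0.2732]
orientation: [3.139, 0.105, 0.003]
wrist_force: [0.7, -0.6, 0.2]
width: 0.0003
```

>>> send_rows(commands=[[0,40,0,0,0,0,-1],[0,75,0,0,0,0,-1],[0,90,0,0,0,0,-1],[0,90,0,0,0,0,-1],[0,90,0,0,0,0,-1]])

```text
clock: 9.45
position: [0.4381, -0.2232, 0.2722]
orientation: [-3.139, -0.102, 0.0]
wrist_force: [-0.1, 0.2, 0.4]
width: 0.0005
```

```bash
python3 - <<'E'
from t import *
from h import *
import cv2
from plant import viewer
c0,s0=np.cos(Y),np.sin(Y);Q=np.array([[c0,-s0],[s0,c0]])
def g(l): return np.r_[P+Q@np.array(l[:2]),l[2]]
show([])
for n in("side","scene"):
    c=viewer.camera(n);o=np.load(n+"0.npz")
    u,v=project(c,[g((-.02,.0,.09))])[0].astype(int)
    a=[cv2.resize(k["color"][v-75:v+75,u-65:u+65,::-1],None,fx=3,fy=3,interpolation=cv2.INTER_NEAREST) for k in(o,c)]
    cv2.imwrite(f"pics/{n}7.png",np.hstack(a))
    for tag,k in(("old",o),("new",c)):
        WW=cloud(k).reshape(-1,3)
        L=np.c_[(WW[:,:2]-P)@Q,WW[:,2]]
        f=lambda x,y,dx,dy:np.nanmedian(L[(abs(L[:,0]-x)<dx)&(abs(L[:,1]-y)<dy)&(L[:,2]>.08)&(L[:,2]<.13),2]).round(4)
        print(n,tag,"rocker",f(-.09,.048,.004,.01),f(-.064,.048,.004,.01),"small",f(-.076,0,.004,.004),"feed",f(-.076,-.05,.006,.01),"cover",f(-.03,0,.008,.05))
E
```

```text
t 9.45 local [-0.136  -0.2389  0.2722] F [-0.1  0.2  0.4] w 0.0005109996419336666
turn [-0.001  0.     0.   ] j [-0.65 -0.02  1.65  0.    1.51  0.86]
side old rocker 0.0957 0.0908 small 0.0941 feed 0.0941 cover 0.0833
side new rocker 0.092 0.0968 small 0.0943 feed 0.0941 cover 0.1072
scene old rocker 0.0938 0.089 small 0.0923 feed 0.093 cover 0.0835
scene new rocker 0.0894 0.0945 small 0.0927 feed 0.0927 cover 0.1055
```

View pics/scene7.png

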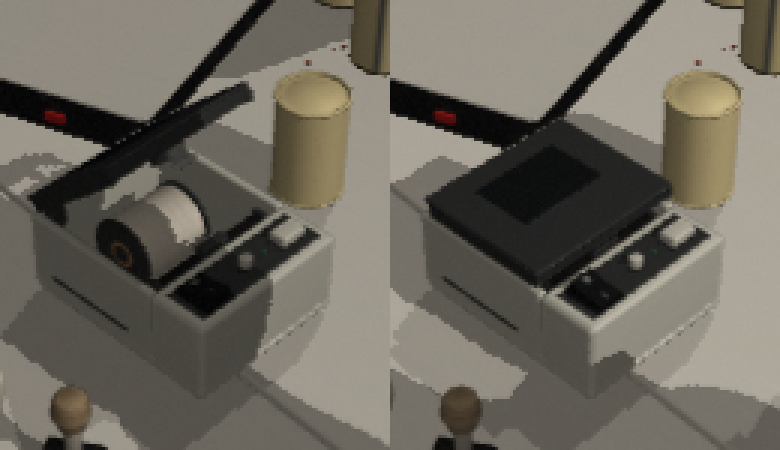

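View pics/side7.png

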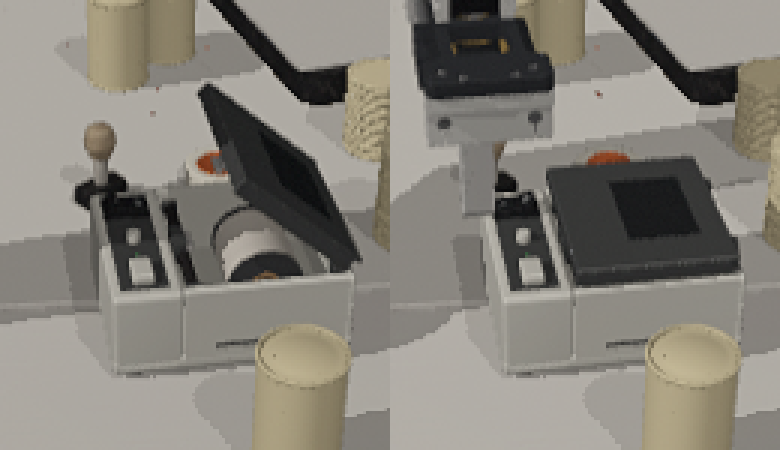

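Both views show the cover shut, the rocker on, the feed key back out, the small key unchanged, and the can and stamp where they were. The arm is clear, so I'm handing in.

```bash
python3 -c "
from plant import job
print(job.hand_in())"
```

```text
the job is handed in; nothing more can be done
None
```

The job is done in the order asked and handed in at about 9.5 s, with the arm clear of everything.

| Part | What I did | Last check (depth images) |
|---|---|---|
| Cover | Pushed down along its arc to a hard stop at z = 107 mm, 17 N | Still shut at 105–107 mm after withdrawing |
| Rocker | Pressed the front half down to its "on" height, 6 mm above the deck, 13 N | Tilt reversed: front down about 4 mm, rear up about 6 mm, so it is on |
| Feed key | Pressed to its 4 mm bottom stop, z = 90 mm, 20 N, then released | Back out at its starting height |
| Small round key | Not touched | Height unchanged |

The can and stamp look unmoved in the last pictures. The marker was outside those crops and the tape roll only partly visible, so I did not check them at the end; the arm stayed well above both. Nothing failed. The two cameras differed by 1–3 mm in height, about the calibration error. The arm also settled a few mm slowly after fast moves, so I let it settle before pressing the rocker.

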